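# Size a timber bangle on the stepped mandrel and file it by size

## Task

Take the timber bangle at the handle end of the board, slide it down the stepped mandrel until it stops (lower it, don't drop it) and see how many grooves are on the step it stands on. Then lift it off and lay it flat in the white bin, in the compartment whose tape label has that many dots. Leave the other two bangles and everything else on the counter where they are.

Things in the scene. Friction and masses are not known exactly. Their poses are not given: they have to be found in the camera images.
- mandrel: Stepped aluminium bangle mandrel, upright on a 100 mm iron foot 12 mm high, immovable. Origin: centre of its underside, z up. Steps from below: 56 mm across to z 40 mm (three dark grooves), 50 mm at z 43-53 (two), 44 mm at z 56-66 (one), 38 mm at z 69-79 (none); 45-degree bevels between; nose narrows to 22 mm at z 91. A bangle stops level on a bevel: its size is the groove count just below it.
- bangle_s: Plain dark timber bangle of the small size: a short tube lying flat, 62 mm outside like the other two, bore 41 mm (wall 10.5 mm), 24 mm high, about 36 g. Origin: centre of its underside as it lies flat, z along its axis. On the mandrel it stops with its underside 67.5 mm above the mandrel's origin (the step with one groove), with 1.5 mm of play around the step above.
- bangle_m: Plain dark timber bangle of the middle size: a short tube lying flat, 62 mm outside like the other two, bore 47 mm (wall 7.5 mm), 24 mm high, about 28 g. Origin: centre of its underside as it lies flat, z along its axis. On the mandrel it stops with its underside 54.5 mm above the mandrel's origin (the step with two grooves), with 1.5 mm of play around the step above.
- bangle_l: Plain dark timber bangle of the large size: a short tube lying flat, 62 mm outside like the other two, bore 53 mm (wall 4.5 mm), 24 mm high, about 18 g. Origin: centre of its underside as it lies flat, z along its axis. On the mandrel it stops with its underside 41.5 mm above the mandrel's origin (the step with three grooves), with 1.5 mm of play around the step above.
- board: Pale timber serving board, 340 x 130 mm, 15 mm thick, fixed. Origin: centre of its underside; x along it; its narrow handle (100 mm) sticks out at the -x end, towards the robot. The three bangles lie flat on it in a row along x, about 110 mm apart, in any order of size.
- board_handle_end (a point): Point on the top of the board under the place nearest the handle (the bangle there lies within about 12 mm of it); the bangle lying here is the one to be sized. Axes as the board's.
- bin: White plastic stacking bin, fixed, 300 x 148 mm, 40 mm high, floor and walls 3.5 mm, divided along its x into three open compartments, each 95 (x) by 141 mm (y) inside. Origin: centre of its underside. On a 26 mm ledge along its -y rim each compartment has a tape label: one purple dot at the -x end (near the robot), two in the middle, three at the +x end.
- bin_one (a point): Centre of the inner floor of the compartment with one dot, 3.5 mm above the counter. Axes as the bin's.
- bin_two (a point): Centre of the inner floor of the compartment with two dots, 3.5 mm above the counter. Axes as the bin's.
- bin_three (a point): Centre of the inner floor of the compartment with three dots, 3.5 mm above the counter. Axes as the bin's.
- jar: Square glass jar with a steel twist lid, 72 x 72 mm, 112 mm high, loose. Origin: centre of its underside. Bystander.
- marker1: Purple-capped marker lying on the counter, 134 mm long (its x), 14 mm thick, loose. Origin: under its middle. Bystander.
- marker2: Purple-capped marker lying on the counter, 134 mm long (its x), 14 mm thick, loose. Origin: under its middle. Bystander.
- marker3: Purple-capped marker lying on the counter, 134 mm long (its x), 14 mm thick, loose. Origin: under its middle. Bystander.
- mug: White mug, 82 mm across, 92 mm high, loose. Origin: centre of its underside. Bystander.
- sanding_block: Cork sanding block, 100 x 60 x 31 mm, loose. Origin: centre of its underside. Bystander.

How it is judged:
On the way:
1. the bangle has been slid down the mandrel until it stops: it bears on the bevel of its own step, level and centred (((horizontal distance between bangle_s and mandrel below 0.005 m and z of bangle_s in the frame of mandrel between 0.0635 and 0.0715 m and angle between the z axis of bangle_s and the z axis of mandrel, either way round below 0.12 rad and contact force between bangle_s and mandrel above 0.03 N) or (horizontal distance between bangle_m and mandrel below 0.005 m and z of bangle_m in the frame of mandrel between 0.0505 and 0.0585 m and angle between the z axis of bangle_m and the z axis of mandrel, either way round below 0.12 rad and contact force between bangle_m and mandrel above 0.03 N) or (horizontal distance between bangle_l and mandrel below 0.005 m and z of bangle_l in the frame of mandrel between 0.0375 and 0.0455 m and angle between the z axis of bangle_l and the z axis of mandrel, either way round below 0.12 rad and contact force between bangle_l and mandrel above 0.03 N))), for 0.2 s.
At the end, for the whole second after the job is handed in: The bangle from the board's handle end lies flat (0.15 rad) and at rest on the floor (6 mm) of its size's compartment, within 25 mm along and 45 mm across of its centre; the other two bangles are within 30 mm of where they began (((x of bangle_s in the frame of bin_one between -0.025 and 0.025 m and y of bangle_s in the frame of bin_one between -0.045 and 0.045 m and z of bangle_s in the frame of bin_one between -0.006 and 0.006 m and angle between the z axis of bangle_s and the z axis of bin, either way round below 0.15 rad and linear speed of bangle_s below 0.02 m/s and horizontal distance between each of bangle_m, bangle_l and board_handle_end above 0.06 m and distance of each of bangle_m, bangle_l from where it was at the start of the episode below 0.03 m) or (x of bangle_m in the frame of bin_two between -0.025 and 0.025 m and y of bangle_m in the frame of bin_two between -0.045 and 0.045 m and z of bangle_m in the frame of bin_two between -0.006 and 0.006 m and angle between the z axis of bangle_m and the z axis of bin, either way round below 0.15 rad and linear speed of bangle_m below 0.02 m/s and horizontal distance between each of bangle_s, bangle_l and board_handle_end above 0.06 m and distance of each of bangle_s, bangle_l from where it was at the start of the episode below 0.03 m) or (x of bangle_l in the frame of bin_three between -0.025 and 0.025 m and y of bangle_l in the frame of bin_three between -0.045 and 0.045 m and z of bangle_l in the frame of bin_three between -0.006 and 0.006 m and angle between the z axis of bangle_l and the z axis of bin, either way round below 0.15 rad and linear speed of bangle_l below 0.02 m/s and horizontal distance between each of bangle_s, bangle_m and board_handle_end above 0.06 m and distance of each of bangle_s, bangle_m from where it was at the start of the episode below 0.03 m))); the robot touches nothing.
It fails at once if a bangle is dropped down the mandrel (faster than 0.65 m/s on it) ((horizontal distance between bangle_s and mandrel below 0.012 m and z of bangle_s in the frame of mandrel below 0.085 m and linear speed of bangle_s above 0.65 m/s) or (horizontal distance between bangle_m and mandrel below 0.012 m and z of bangle_m in the frame of mandrel below 0.085 m and linear speed of bangle_m above 0.65 m/s) or (horizontal distance between bangle_l and mandrel below 0.012 m and z of bangle_l in the frame of mandrel below 0.085 m and linear speed of bangle_l above 0.65 m/s)).
It fails at once if the jar, a marker, the mug or the sanding block is shifted by more than 30 mm (distance of any of jar, marker1, marker2, marker3, mug, sanding_block from where it was at the start of the episode above 0.03 m).
It also fails if it takes over 51 s, if anything falls off the work surface, if the arm or the gripper's body presses on something with over 40 N, if the wrist force passes 120 N, or if a joint passes its speed limit or range.

## Robot

A 6-joint arm with a two-finger parallel gripper is mounted at the origin on the work surface. World frame = base frame: x ahead of the robot, y to its left, z up, the work surface at z = 0. Lengths are in m, angles in rad, forces in N, time in s.
With the tool pointing down it reaches from about 0.225 to 0.875 m from the base axis. Payload 3.4 kg.
Tool frame: the origin (TCP) lies on the centre line of the jaws, within the pads' length; the fingertips stand 11 mm ahead of it and the grasp point (between the pads) lies 8 mm behind it (arm.tip_extent is the distance from the TCP to the fingertips, in m); z points along the fingers, y is the line along which they close (so a half turn about z gives the same grasp; the last joint's range is limited). The gripper opens to 85 mm and grips with 20 to 120 N. Pads are 22 mm wide; open, the fingers measure 114 mm over their backs; the gripper's body (76 mm by 85 mm) begins 54 mm behind the grasp point. The pads swing forward as they close: fully open they stand 13 mm farther back than shut.
Start: joints at [1.209, 0.276, 1.505, -0, 1.361, -0.121], TCP at [0.137, 0.558, 0.242] pointing down, gripper open.
Joint ranges: [-2.89, 2.89], [-0.75, 2.08], [0.22, 2.7], [-1.18, 4.32], [0.11, 2.71], [-2.7, 2.7]. Speed limits (rad/s): [2.57, 2.57, 3.14, 3.14, 3.14, 3.14].

## Interface

Orientations are given as [roll, pitch, yaw] about the fixed x, y, z axes, in that order (R = Rz(yaw) Ry(pitch) Rx(roll)).
In Python, from workcell import sensors, viewer, workorder, arm gives the robot as it stands.
- The arm moves only by the shell command python3 -m crank 'ROWS' [OPENING]. ROWS is JSON, one flat list of numbers, 6 for each row, row after row: the shift along the tool's x, y, z in m, then the turn, a rotation vector about the tool's x, y, z in rad. A call has exactly 8 rows; each row shifts and turns the commanded pose from where the row before left it, along the tool's axes as they then stand; what a row does not reach is not made up. A row lasts 1/10 s, in which the tool goes at most 50 mm and 8.59 degrees, less where a joint would pass 70% of its speed; a pose out of reach is approached as far as the arm can. A call with a gripper value outside its range is refused whole. OPENING is the gripper command: -1 is shut, 1 is fully open, values between are in proportion, set as the call begins (- or left out, the last holds). The fingers move at their own pace and stop on an object; the grip force is fixed at half the most. Time passes only in rows, so rows that do not move let the fingers close, or fill a call up. It gives the time, the measured TCP pose, the force, the opening and the grip force at its end, in the units of the state.
- sensors.read_state(): the state, without advancing time (a new reading comes with each control period).
- viewer.read_camera(name): name is "scene" or "top"; returns (picture, depth): 400x640x3 uint8, blue, green, red; 400x640 float32, m along the optical axis (not along the pixel's ray), 0 where there is no reading.
- viewer.camera_model(name): a dict with "fov_y" (degrees; the focal length in pixels is half the picture's height over the tangent of half this angle, whatever the lens; pixels are square), "cx", "cy" (the principal point, pixels), "rvec" (rotation vector, rad) and "tvec" (3), from world to camera coordinates, as OpenCV has them. Camera axes: x right, y down, z forward; pixel columns grow to the right and rows downward; lengths in m; the calibration is good to about 2 mm. A picture is of the moment at which its call begins. camera_model takes no time and is no camera call.
- workorder.sign_off(): hands the job in; it is judged then, once.
The state is a dict: "t": time; "joint_positions": joint angles; "qvel": joint speeds; "effort": joint torques, N m; "ee_pos": TCP position; "eef_rot": TCP orientation; "contact_force": force on the tool from outside, world axes, zero at the start; "ft_torque": the same for the moment, N m; "opening": finger opening in m; "grasp_force": force on a finger pad.
Only numpy, scipy, OpenCV 4.12 (cv2) and the standard library are available. Lean on these libraries where they do the work, as an engineer would, in place of code of your own. Each camera call takes 0.05 s, during which the arm holds its last target. There are 200 camera calls.

## Working session

There is one attempt and no reset: what is moved stays moved. The work goes in short steps, Python scripts to look and compute and a shell command to move; the robot and the scene stay as the last step left them, time stands still between calls to the robot, and variables do not carry over. Pictures are saved under pics/ and viewed, at most 10 in all, crops included, and the job is handed in when it is done.

```bash
mkdir -p pics; cat > h.py <<'E'
import numpy as np, cv2
from workcell import sensors, viewer, workorder, arm
def cam(n):
    m=viewer.camera_model(n); f=200/np.tan(np.radians(m["fov_y"])/2)
    R=cv2.Rodrigues(np.array(m["rvec"],float))[0]; t=np.array(m["tvec"],float)
    return f,m["cx"],m["cy"],R,t,m
def ray_z(n,u,v,z):
    f,cx,cy,R,t,_=cam(n); d=R.T@np.array([(u-cx)/f,(v-cy)/f,1]); o=-R.T@t
    return o+d*(z-o[2])/d[2]
def cloud(n,dep):
    f,cx,cy,R,t,_=cam(n); v,u=np.mgrid[:400,:640]
    P=np.stack([(u-cx)/f*dep,(v-cy)/f*dep,dep],-1); W=(P-t)@R
    W[dep==0]=np.nan; return W
E
python3 - <<'E'
from h import *
for n in ("top","scene"):
    im,d=viewer.read_camera(n); cv2.imwrite(f"pics/{n}0.png",im); np.save(f"{n}0.npy",d)
    print(viewer.camera_model(n))
s=sensors.read_state();print(s)
E
```

```text
{'fov_y': 54.96599624660405, 'cx': 314.5193080453059, 'cy': 196.6845059887696, 'rvec': array([ 2.14450904, -2.16997445,  0.17426629]), 'tvec': array([0.06030318, 0.52919703, 1.04508489])}
{'fov_y': 44.595867551627826, 'cx': 312.8905904110755, 'cy': 200.73137233972432, 'rvec': array([ 1.00271281,  2.5681256 , -0.93841571]), 'tvec': array([ 0.33758497, -0.29601806,  1.47900623])}
{'t': 0.1, 'joint_positions': array([ 1.20897463e+00,  2.76541155e-01,  1.50596001e+00, -7.08073019e-05,
        1.36072032e+00, -1.20999580e-01]), 'qvel': array([ 7.21993505e-04, -1.15492356e-03, -2.79377963e-03, -1.33608826e-03,
       -1.79864026e-03, -8.87007694e-06]), 'effort': array([ 7.82596471e-04, -4.17700839e+01, -2.46402133e+01, -3.51181061e-04,
        6.02893488e-03,  1.05013163e-05]), 'ee_pos': array([0.13701081, 0.55798679, 0.24153938]), 'eef_rot': array([-3.13996737e+00, -1.27888007e-04,  2.90078526e+00]), 'contact_force': array([-0.04144678, -0.33888885, -0.2837728 ]), 'ft_torque': array([ 1.83840818e-05,  5.44270805e-03, -2.04239855e-02]), 'grasp_force': 0.0, 'opening': 0.08510903092310673}
```

View pics/top0.png

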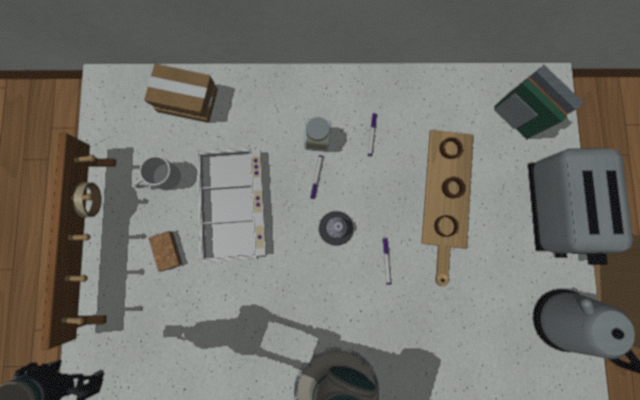

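View pics/scene0.png

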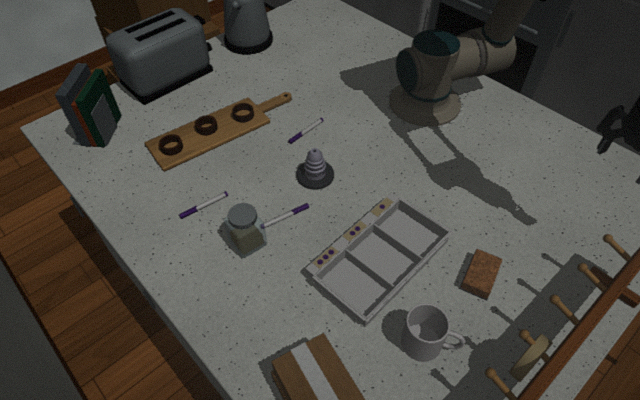

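The top view shows the handle-end bangle at about (446,226), the mandrel at (336,228) and the bin spanning about (200-268, 150-260), with the one-dot label at the bottom. The scene view agrees. Next I'll measure positions from the depth.

```bash
python3 - <<'E'
from h import *
for n in("top","scene"):
    im=cv2.imread(f"pics/{n}0.png"); W=cloud(n,np.load(f"{n}0.npy"))
    def reg(u0,v0,r,z0,z1,fit=True):
        P=W[v0-r:v0+r,u0-r:u0+r].reshape(-1,3); P=P[(P[:,2]>z0)&(P[:,2]<z1)]
        if len(P)<5: return print("few",len(P))
        (c,rad)=cv2.minEnclosingCircle(P[:,:2].astype(np.float32)); print(n,u0,len(P),P.mean(0).round(4),np.round(c,4),round(rad,4),"ztop",np.percentile(P[:,2],[50,95]).round(4))
    if n=="top":
        for u,v in((446,226),(453,187),(451,148)): reg(u,v,18,.03,.05)
        reg(336,228,22,.006,.02); reg(336,228,22,.035,.06);reg(336,228,22,.06,.12)
        P=W[140:270,190:280]; m=(P[...,2]>.03)&(P[...,2]<.05)
        r=cv2.minAreaRect(P[m][:,:2].astype(np.float32)); print("bin",r)
        for p in((228,172),(228,205),(228,238),(380,245)): print(p,W[p[1],p[0]].round(4), ray_z("top",*p,.0035).round(4))
        P=W[125:290,420:478]; m=(P[...,2]>.01)&(P[...,2]<.02); print("board",cv2.minAreaRect(P[m][:,:2].astype(np.float32)))
    else:
        for u,v in((243,112),(206,125),(171,145)): reg(u,v,16,.034,.05)
        reg(315,165,28,.006,.02);reg(315,165,28,.06,.12)
        P=W[190:330,295:455]; m=(P[...,2]>.03)&(P[...,2]<.05)
        r=cv2.minAreaRect(P[m][:,:2].astype(np.float32)); print("bin",r)
t=cv2.imread("pics/top0.png")[110:280,180:500]
cv2.imwrite("pics/topc.png",cv2.resize(t,None,fx=2.5,fy=2.5,interpolation=cv2.INTER_CUBIC))
E
```

```text
top 446 140 [ 0.4457 -0.3152  0.0367] [ 0.4459 -0.3151] 0.0314 ztop [0.0372 0.041 ]
top 453 232 [ 0.5547 -0.3421  0.0376] [ 0.5549 -0.3436] 0.0318 ztop [0.0378 0.0412]
top 451 187 [ 0.6707 -0.3425  0.0369] [ 0.6715 -0.3424] 0.0318 ztop [0.0373 0.0414]
top 336 619 [ 0.443  -0.004   0.0109] [ 0.454  -0.0017] 0.0604 ztop [0.0109 0.0146]
top 336 109 [ 0.4398 -0.0014  0.0463] [ 0.4439 -0.0054] 0.0282 ztop [0.044  0.0553]
top 336 211 [ 0.4428 -0.0041  0.0808] [ 0.4438 -0.0054] 0.0222 ztop [0.0835 0.0916]
bin ((0.5148871541023254, 0.29084011912345886), (0.3123910129070282, 0.1808357834815979), 3.42793869972229)
(228, 172) [0.6103 0.305  0.002 ] [0.61   0.3047 0.0035]
(228, 205) [0.5129 0.3027 0.0049] [0.513  0.3029 0.0035]
(228, 238) [0.4184 0.3012 0.0033] [0.4184 0.3012 0.0035]
(380, 245) [ 0.3931 -0.1326  0.0012] [ 0.3931 -0.1321  0.0035]
board ((0.5020697116851807, -0.32733118534088135), (0.13120749592781067, 0.44957876205444336), 82.71182250976562)
scene 243 121 [ 0.4468 -0.3138  0.0388] [ 0.447  -0.3177] 0.0334 ztop [0.0391 0.0428]
scene 206 198 [ 0.5563 -0.3439  0.0392] [ 0.5573 -0.3458] 0.0333 ztop [0.0395 0.0429]
scene 171 181 [ 0.6725 -0.3442  0.0392] [ 0.6721 -0.3451] 0.033 ztop [0.0392 0.0435]
scene 315 572 [ 0.4498 -0.0073  0.0127] [ 0.4138 -0.0404] 0.1143 ztop [0.0129 0.0171]
scene 315 252 [ 0.4501 -0.0005  0.0793] [ 0.4443 -0.005 ] 0.0231 ztop [0.0817 0.0938]
bin ((0.5100430250167847, 0.34686070680618286), (0.31449365615844727, 0.2988835871219635), 3.452162981033325)
```

View pics/topc.png

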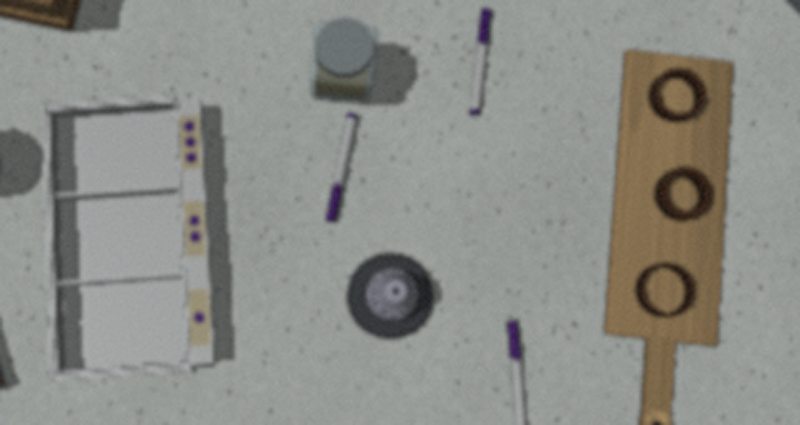

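The pictured ring at crop (666,290) is the target, and its wall is thinner than the others. First I turn the tool square to the world axes (tool x = -X, y = +Y, z = -Z), then head for the bangle.

```bash
python3 -m crank '[0,0,0,0,0,-0.12, 0,0,0,0,0,-0.12, -0.015,-0.042,0,0,0,0, -0.015,-0.042,0,0,0,0, -0.015,-0.042,0,0,0,0, -0.015,-0.042,0,0,0,0, -0.015,-0.042,0,0,0,0, -0.015,-0.042,0,0,0,0]' 1
```

```text
t: 0.9
ee_pos: [0.2269, 0.3046, 0.242]
eef_rot: [-3.141, 0.0, -3.141]
contact_force: [0.5, 0.0, 0.4]
opening: 0.0853
grasp_force: 0.0
```

```bash
python3 -m crank '[-0.014,-0.039,0,0,0,0, -0.014,-0.039,0,0,0,0, -0.014,-0.039,0,0,0,0, -0.014,-0.039,0,0,0,0, -0.014,-0.039,0,0,0,0, -0.014,-0.039,0,0,0,0, -0.014,-0.039,0,0,0,0, -0.014,-0.039,0,0,0,0]' && python3 -m crank '[-0.014,-0.039,0.01,0,0,0, -0.014,-0.039,0.015,0,0,0, -0.014,-0.039,0.015,0,0,0, -0.014,-0.039,0.015,0,0,0, -0.014,-0.039,0.015,0,0,0, -0.014,-0.039,0.015,0,0,0, -0.014,-0.039,0.015,0,0,0, -0.01,-0.037,0.01,0,0,0]'
python3 - <<'E'
from h import *
for n in("top","scene"):
    im,d=viewer.read_camera(n); W=cloud(n,d); cv2.imwrite(f"pics/{n}1.png",im)
    if n=="scene": cv2.imwrite("pics/s1c.png",cv2.resize(im[60:200,130:350],None,fx=3.5,fy=3.5,interpolation=cv2.INTER_CUBIC))
print(sensors.read_state()["ee_pos"])
E
```

```text
t: 1.7
ee_pos: [0.3386, -0.0074, 0.2422]
eef_rot: [3.141, 0.0, 3.14]
contact_force: [1.8, 1.5, -0.4]
opening: 0.0852
grasp_force: 0.0
t: 2.5
ee_pos: [0.4465, -0.3173, 0.1306]
eef_rot: [3.14, -0.001, 3.14]
contact_force: [0.5, 0.7, 0.1]
opening: 0.0855
grasp_force: 0.0
[ 0.44738772 -0.32033112  0.1301657 ]
```

View pics/s1c.png

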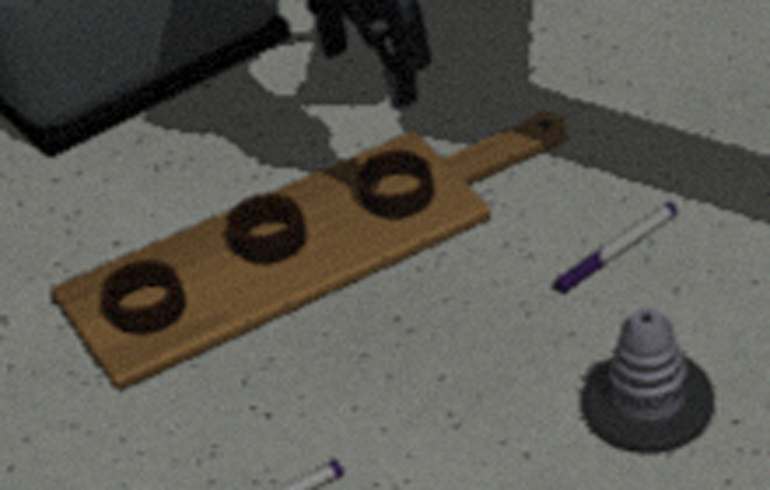

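The scene crop shows the open gripper above the bangle at crop (395,185), with nothing in the way. I'll descend and close.

```bash
python3 -m crank '[0.001,0.004,0.01,0,0,0, 0,0,0.016,0,0,0, 0,0,0.018,0,0,0, 0,0,0.018,0,0,0, 0,0,0.016,0,0,0, 0,0,0.012,0,0,0, 0,0,0.008,0,0,0, 0,0,0.002,0,0,0]' && python3 -m crank '[0,0,0,0,0,0, 0,0,0,0,0,0, 0,0,0,0,0,0, 0,0,0,0,0,0, 0,0,0,0,0,0, 0,0,0,0,0,0, 0,0,0,0,0,0, 0,0,0,0,0,0]' -1
```

```text
t: 3.4
ee_pos: [0.4449, -0.3107, 0.0316]
eef_rot: [3.14, -0.001, 3.141]
contact_force: [-0.2, 0.8, 0.1]
opening: 0.0853
grasp_force: 0.0
t: 4.2
ee_pos: [0.4459, -0.3121, 0.0338]
eef_rot: [-3.141, 0.001, 3.141]
contact_force: [-0.7, 1.9, 5.7]
opening: 0.0602
grasp_force: 63.1
```

```bash
python3 -m crank '[0,0,-0.006,0,0,0, 0,0,-0.014,0,0,0, 0,0,-0.02,0,0,0, 0,0,-0.02,0,0,0, 0,0,-0.02,0,0,0, 0,0,-0.02,0,0,0, 0,0,-0.018,0,0,0, 0,0,-0.01,0,0,0]' && python3 -m crank '[0,0.02,0,0,0,0, 0,0.04,0,0,0,0, 0,0.046,0,0,0,0, 0,0.048,0,0,0,0, 0,0.048,0,0,0,0, 0,0.046,0,0,0,0, 0,0.038,0,0,0,0, 0,0.02,0,0,0,0]' && python3 -m crank '[0,0,0,0,0,0, 0,0,0,0,0,0, 0,0,0,0,0,0, 0,0,0,0,0,0, 0,0,0,0,0,0, 0,0,0,0,0,0, 0,0,0,0,0,0, 0,0,0,0,0,0]'
python3 - <<'E'
from h import *
for n in("top","scene"):
    im,d=viewer.read_camera(n); cv2.imwrite(f"pics/{n}2.png",im); np.save(f"{n}2.npy",d)
    W=cloud(n,d); dark=im.max(-1)<75
    u0,v0=(336,220) if n=="top" else (312,130)
    m=np.zeros(dark.shape,bool); m[v0-60:v0+70,u0-70:u0+70]=1
    P=W[m&(W[...,2]>.13)&(W[...,2]<.168)]; print(n,len(P),P.min(0),P.max(0))
a=cv2.imread("pics/scene2.png")[80:220,230:400]; b=cv2.imread("pics/top2.png")[150:290,260:430]
cv2.imwrite("pics/c2.png",cv2.resize(np.hstack([a,b]),None,fx=2.3,fy=2.3,interpolation=cv2.INTER_CUBIC))
print(sensors.read_state()["ee_pos"],sensors.read_state()["opening"])
E
```

```text
t: 5.0
ee_pos: [0.4461, -0.3125, 0.1626]
eef_rot: [-3.139, 0.003, 3.141]
contact_force: [0.7, -0.4, -0.9]
opening: 0.0599
grasp_force: 64.5
t: 5.8
ee_pos: [0.4434, -0.0019, 0.1595]
eef_rot: [3.14, -0.003, -3.14]
contact_force: [0.4, -0.6, -0.2]
opening: 0.0593
grasp_force: 64.5
t: 6.6
ee_pos: [0.4457, -0.006, 0.1603]
eef_rot: [3.141, -0.0, 3.14]
contact_force: [-0.5, -1.0, -0.8]
opening: 0.0598
grasp_force: 64.6
top 14 [ 0.41463005 -0.00601529  0.14498274] [0.42383805 0.01459278 0.16732868]
scene 304 [ 0.41470598 -0.05057155  0.14121893] [0.47765047 0.03534433 0.16796478]
[ 0.44570045 -0.00588779  0.16029015] 0.05980513779592996
```

View pics/c2.png

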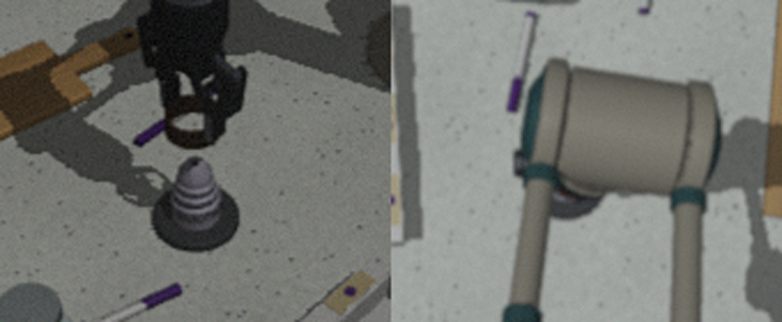

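The left half shows the bangle held level above the nose, and the top view is occluded by the arm. I'll overlay model outlines to measure the offset.

```bash
cat >> h.py <<'E'
def proj(n,P):
    f,cx,cy,R,t,m=cam(n); C=np.asarray(P)@R.T+t
    return np.c_[f*C[:,0]/C[:,2]+cx, f*C[:,1]/C[:,2]+cy]
def circ(x,y,z,r): a=np.linspace(0,2*np.pi,90); return np.c_[x+r*np.cos(a),y+r*np.sin(a),z+0*a]
def overlay(im,n,cs,box,k,out):
    u0,v0,u1,v1=box; o=cv2.resize(im[v0:v1,u0:u1],None,fx=k,fy=k,interpolation=cv2.INTER_CUBIC); raw=o.copy()
    for c,col in cs:
        p=(proj(n,circ(*c))-[u0,v0]+.5)*k; cv2.polylines(o,[p.round().astype(int)],True,col,1)
    cv2.imwrite(out,np.hstack([raw,o]))
E
python3 - <<'E'
from h import *
im=cv2.imread("pics/scene2.png"); e=(.4457,-.0055); G=(0,255,0);Y=(0,255,255)
m=(.444,-.005)
overlay(im,"scene",[((*e,.141,.031),G),((*e,.165,.031),G),((*e,.165,.0265),Y),((*e,.141,.0265),Y),((*m,.012,.05),G),((*m,.091,.011),G),((*m,.079,.019),Y),((*m,.04,.028),Y),((*m,.053,.025),Y)],(288,95,342,200),7,"pics/o2.png")
W=cloud("scene",np.load("scene2.npy"))
# dark-brown ring seen: rows 120-155
P=W[118:155,300:328].reshape(-1,3);P=P[(P[:,2]>.139)&(P[:,2]<.168)];print(len(P),P.min(0),P.max(0))
E
```

```text
303 [ 0.41470598 -0.04366948  0.14121893] [0.47765047 0.03534433 0.16796478]
```

View pics/o2.png

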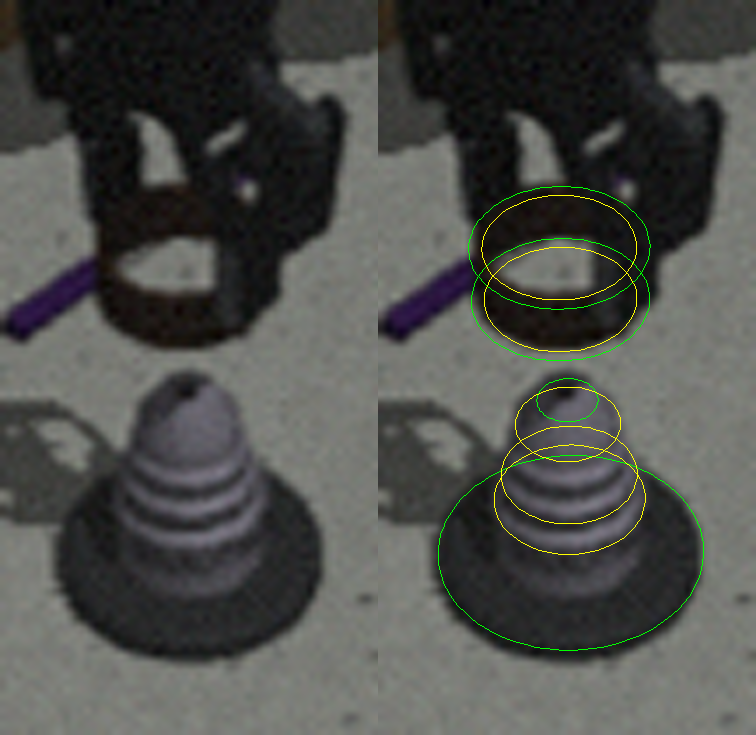

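The foot outline sits about 9 crop px lower than the model and the bangle about 13 px higher, so I'll fit both properly from edges I read off the pictures.

```bash
python3 - <<'E'
from h import *
from scipy.optimize import least_squares
def fit(n,r,z,L=None,R=None,T=None,B=None):
    def f(p):
        q=proj(n,circ(p[0],p[1],z,r)); o=[]
        if L is not None:o.append(q[:,0].min()-L)
        if R is not None:o.append(q[:,0].max()-R)
        if T is not None:o.append(q[:,1].min()-T)
        if B is not None:o.append(q[:,1].max()-B)
        return o
    s=least_squares(f,[.445,-.05]); return s.x.round(4),np.round(s.fun,2)
s=lambda x,y=None:x/7-.5
U=lambda x:288+x/7-.5; V=lambda y:95+y/7-.5
print("foot scene",fit("scene",.05,.012,U(56),U(322),None,V(660)))
u=lambda x:180+x/2.5-.5; v=lambda y:110+y/2.5-.5
print("foot top",fit("top",.05,.012,u(347),u(435),v(252),v(339)))
print("bangle start top",fit("top",.031,.039,u(635),u(697),v(262),v(319)))
for z in(.141,.1425,.144): print("bangle held scene",z,fit("scene",.031,z,U(98),None,None,V(348)))
# original bangle in scene1 crop (130,60,x3.5): top rim inner/outer
u=lambda x:130+x/3.5-.5; v=lambda y:60+y/3.5-.5
print("bangle start scene top rim",fit("scene",.031,.039,u(357),u(434),v(149),None), "bottom rim",fit("scene",.031,.015,u(358),u(433),None,v(218)))
f,cx,cy,R,t,_=cam("scene"); print("fwd",R[2],"right",R[0])
E
```

```text
foot scene (array([ 0.4483, -0.0022]), array([-0.01,  0.01, -0.  ]))
foot top (array([ 0.4438, -0.0063]), array([ 0.08, -0.08, -0.17,  0.16]))
bangle start top (array([ 0.4439, -0.3124]), array([ 1.38, -1.38,  0.32, -0.3 ]))
bangle held scene 0.141 (array([ 0.4404, -0.0089]), array([0., 0.]))
bangle held scene 0.1425 (array([ 0.4414, -0.0077]), array([0., 0.]))
bangle held scene 0.144 (array([ 0.4424, -0.0064]), array([0., 0.]))
bangle start scene top rim (array([ 0.4424, -0.3183]), array([ 0.31, -0.31,  0.01])) bottom rim (array([ 0.4433, -0.3223]), array([ 0.17, -0.17,  0.01]))
fwd [-0.41943989 -0.48259496 -0.76887728] right [-0.73983106  0.67253742 -0.01853158]
```

The lower foot edge I read is its z=0 rim. With that allowed for, both cameras put the bangle within about 2 mm of the mandrel axis. I'll lower it around the nose, where there is ample slack, and look again.

```bash
python3 -m crank '[0,0,0.004,0,0,0, 0,0,0.01,0,0,0, 0,0,0.012,0,0,0, 0,0,0.012,0,0,0, 0,0,0.012,0,0,0, 0,0,0.01,0,0,0, 0,0,0.004,0,0,0, 0,0,0,0,0,0]' 
python3 - <<'E'
from h import *
for i in range(3):
    im,d=viewer.read_camera("scene")
cv2.imwrite("pics/scene3.png",im)
s=sensors.read_state(); e=s["ee_pos"]; print(e,s["contact_force"])
z=e[2]-.0178; G=(0,255,0);Y=(0,255,255);m=(.442,-.009)
overlay(im,"scene",[((.4425,-.0075,z,.031),G),((.4425,-.0075,z+.024,.0265),G),((*m,.0,.05),Y),((*m,.091,.011),Y),((*m,.079,.019),Y),((*m,.012,.028),Y)],(288,110,342,195),7,"pics/o3.png")
E
```

```text
t: 7.5
ee_pos: [0.4452, -0.0057, 0.0955]
eef_rot: [3.141, -0.002, 3.141]
contact_force: [-0.1, 0.3, 0.2]
opening: 0.06
grasp_force: 64.6
[ 0.44612647 -0.00584247  0.09665611] [-0.34398028  0.25107271 -0.79952339]
```

View pics/o3.png

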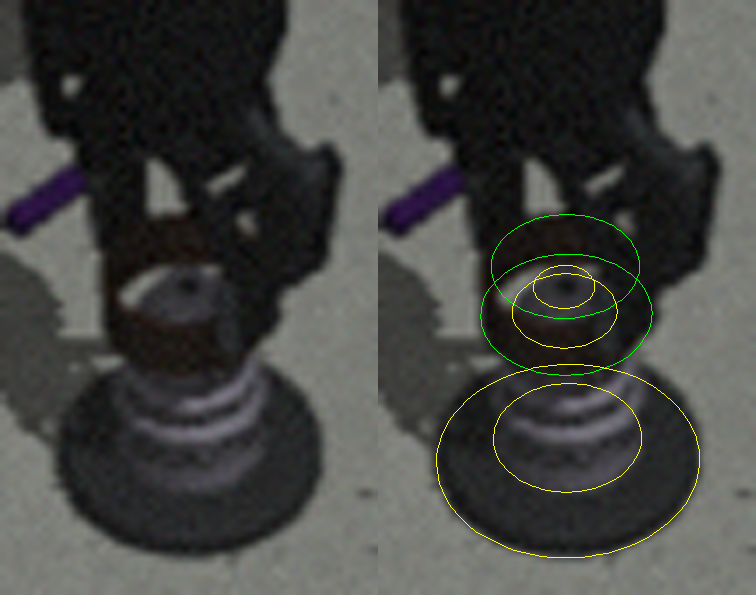

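The foot and nose outlines fit. The bangle reads about 1-2 mm to +y of the axis, so I trim 1 mm and lower further.

```bash
python3 -m crank '[0,-0.001,0.003,0,0,0, 0,0,0.004,0,0,0, 0,0,0.004,0,0,0, 0,0,0.004,0,0,0, 0,0,0.004,0,0,0, 0,0,0.003,0,0,0, 0,0,0,0,0,0, 0,0,0,0,0,0]' && python3 -m crank '[0,0,0.001,0,0,0, 0,0,0.001,0,0,0, 0,0,0.001,0,0,0, 0,0,0.001,0,0,0, 0,0,0.001,0,0,0, 0,0,0.001,0,0,0, 0,0,0,0,0,0, 0,0,0,0,0,0]'
```

```text
t: 8.45
ee_pos: [0.4457, -0.0068, 0.0742]
eef_rot: [3.141, -0.0, 3.141]
contact_force: [-0.4, 0.3, 0.9]
opening: 0.0594
grasp_force: 64.6
t: 9.25
ee_pos: [0.4457, -0.0068, 0.0682]
eef_rot: [3.141, -0.0, 3.141]
contact_force: [-0.2, -0.1, 0.2]
opening: 0.0596
grasp_force: 64.6
```

```bash
python3 -m crank '[0,0,0.001,0,0,0, 0,0,0.001,0,0,0, 0,0,0.001,0,0,0, 0,0,0.001,0,0,0, 0,0,0.001,0,0,0, 0,0,0.001,0,0,0, 0,0,0,0,0,0, 0,0,0,0,0,0]' && python3 -m crank '[0,0,0.001,0,0,0, 0,0,0.0005,0,0,0, 0,0,0.0005,0,0,0, 0,0,0.0005,0,0,0, 0,0,0.0005,0,0,0, 0,0,0,0,0,0, 0,0,0,0,0,0, 0,0,0,0,0,0]'
```

```text
t: 10.05
ee_pos: [0.4457, -0.0068, 0.0623]
eef_rot: [3.142, 0.0, 3.141]
contact_force: [0.7, 0.1, -0.6]
opening: 0.0598
grasp_force: 64.6
t: 10.85
ee_pos: [0.4461, -0.0068, 0.0599]
eef_rot: [3.141, 0.001, 3.141]
contact_force: [-1.4, 0.3, 6.2]
opening: 0.0598
grasp_force: 65.2
```

Contact at about 6 N, close to the three-groove stop. I release so it seats freely.

```bash
python3 -m crank '[0,0,0,0,0,0, 0,0,0,0,0,0, 0,0,0,0,0,0, 0,0,0,0,0,0, 0,0,0,0,0,0, 0,0,0,0,0,0, 0,0,0,0,0,0, 0,0,0,0,0,0]' 0.75
python3 - <<'E'
from h import *
im,d=viewer.read_camera("scene")
cv2.imwrite("pics/scene4.png",im)
G=(0,255,0);m=(.442,-.009)
overlay(im,"scene",[((*m,.0415,.031),G),((*m,.0655,.031),G),((*m,.0655,.0265),(0,255,255))],(288,110,342,195),7,"pics/o4.png")
E
```

```text
t: 11.65
ee_pos: [0.4457, -0.0068, 0.0593]
eef_rot: [3.142, 0.0, 3.141]
contact_force: [-0.1, -0.3, 0.6]
opening: 0.0743
grasp_force: 0.0
```

View pics/o4.png

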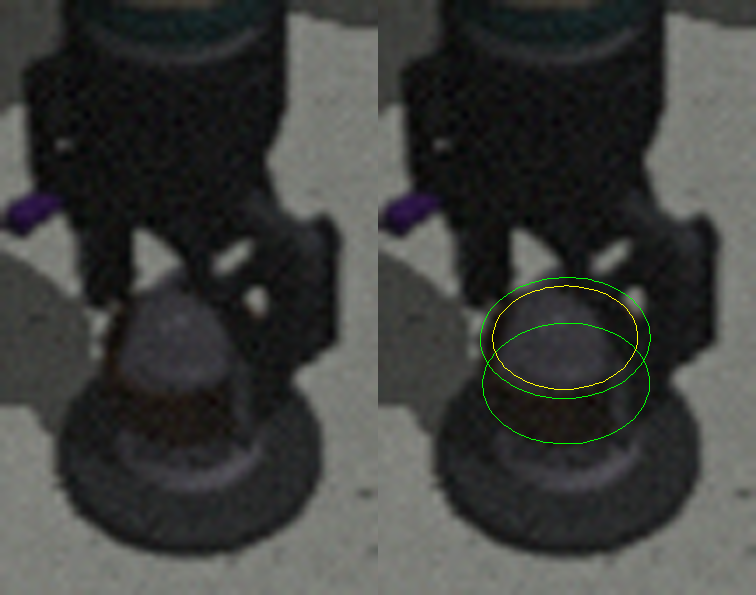

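The bangle stands level and centred on the lowest step, matching the model outline at the 41.5 mm stop, so it is the large size with three grooves. I regrip, lift and compute bin_three.

```bash
python3 -m crank '[0,0,0,0,0,0, 0,0,0,0,0,0, 0,0,0,0,0,0, 0,0,0,0,0,0, 0,0,0,0,0,0, 0,0,0,0,0,0, 0,0,0,0,0,0, 0,0,0,0,0,0]' -1 && python3 -m crank '[0,0,-0.004,0,0,0, 0,0,-0.008,0,0,0, 0,0,-0.012,0,0,0, 0,0,-0.018,0,0,0, 0,0,-0.02,0,0,0, 0,0,-0.022,0,0,0, 0,0,-0.02,0,0,0, 0,0,-0.012,0,0,0]'
python3 - <<'E'
from h import *
g=lambda x,y,z:ray_z("top",180+x/2.5-.5,110+y/2.5-.5,z)[:2].round(4)
c=[g(*p,.04) for p in((55,108),(178,102),(57,194),(180,189))]; print("rim",c,np.mean(c,0))
print("outer left wall",g(50,105,.04),g(58,378,.04))
W=cloud("top",np.load("top0.npy")); im=cv2.imread("pics/top0.png")
P=W[145:190,205:255].reshape(-1,3);P=P[(P[:,2]<.012)&(P[:,2]>-.006)];print("floor3",np.percentile(P,[2,98],0).round(3))
E
```

```text
t: 12.5
ee_pos: [0.4459, -0.0068, 0.0599]
eef_rot: [3.142, 0.001, 3.141]
contact_force: [-0.6, 0.7, 5.2]
opening: 0.0599
grasp_force: 63.2
t: 13.3
ee_pos: [0.4464, -0.0069, 0.1774]
eef_rot: [-3.141, 0.003, 3.141]
contact_force: [0.0, -0.1, 0.6]
opening: 0.0598
grasp_force: 64.5
rim [array([0.6588, 0.3731]), array([0.6647, 0.234 ]), array([0.5598, 0.368 ]), array([0.5642, 0.2307])] [0.611875 0.30145 ]
outer left wall [0.6623 0.3788] [0.3564 0.3613]
floor3 [[ 0.56   0.242 -0.003]
 [ 0.692  0.371  0.008]]
```

```bash
python3 -m crank '[-0.005,0.01,0,0,0,0, -0.01,0.02,0,0,0,0, -0.015,0.027,0,0,0,0, -0.017,0.031,0,0,0,0, -0.017,0.031,0,0,0,0, -0.017,0.031,0,0,0,0, -0.017,0.031,0,0,0,0, -0.017,0.031,0,0,0,0]' && python3 -m crank '[-0.016,0.031,0,0,0,0, -0.015,0.03,0,0,0,0, -0.012,0.022,0,0,0,0, -0.008,0.013,0,0,0,0, 0,0,0,0,0,0, 0,0,0,0,0,0, 0,0,0,0,0,0, 0,0,0,0,0,0]'
```

```text
t: 14.1
ee_pos: [0.5609, 0.2073, 0.1743]
eef_rot: [3.142, -0.002, 3.141]
contact_force: [0.2, 0.4, -0.9]
opening: 0.06
grasp_force: 64.5
t: 14.9
ee_pos: [0.6114, 0.3002, 0.1753]
eef_rot: [-3.141, -0.001, 3.14]
contact_force: [0.4, -0.3, -0.9]
opening: 0.0599
grasp_force: 64.5
```

```bash
python3 - <<'E'
from h import *
a,_=viewer.read_camera("scene"); b,_=viewer.read_camera("top")
k=cv2.resize(np.hstack([a[110:310,250:430],b[110:310,180:360]]),None,fx=2.2,fy=2.2,interpolation=cv2.INTER_CUBIC)
cv2.imwrite("pics/c5.png",k); print(sensors.read_state()["ee_pos"])
E
```

```text
[0.61171613 0.30033771 0.17560206]
```

View pics/c5.png

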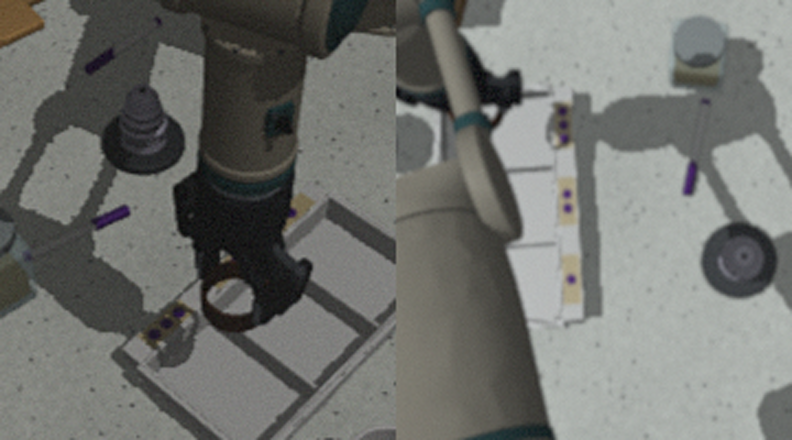

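The bangle hangs above the three-dot compartment, with clearance to the dividers. I'll lower it.

```bash
python3 -m crank '[0,0,0.008,0,0,0, 0,0,0.018,0,0,0, 0,0,0.022,0,0,0, 0,0,0.024,0,0,0, 0,0,0.022,0,0,0, 0,0,0.02,0,0,0, 0,0,0.012,0,0,0, 0,0,0.006,0,0,0]' && python3 -m crank '[0,0,0.004,0,0,0, 0,0,0.004,0,0,0, 0,0,0.004,0,0,0, 0,0,0.003,0,0,0, 0,0,0.002,0,0,0, 0,0,0.002,0,0,0, 0,0,0,0,0,0, 0,0,0,0,0,0]'
```

```text
t: 15.8
ee_pos: [0.6112, 0.3006, 0.0418]
eef_rot: [-3.141, -0.002, 3.141]
contact_force: [-0.6, 0.4, -0.8]
opening: 0.0597
grasp_force: 64.5
t: 16.6
ee_pos: [0.612, 0.3011, 0.0244]
eef_rot: [3.141, 0.0, 3.141]
contact_force: [0.2, -0.5, -0.1]
opening: 0.0595
grasp_force: 64.5
```

```bash
python3 -m crank '[0,0,0.001,0,0,0, 0,0,0.001,0,0,0, 0,0,0.0005,0,0,0, 0,0,0,0,0,0, 0,0,0,0,0,0, 0,0,0,0,0,0, 0,0,0,0,0,0, 0,0,0,0,0,0]' && python3 -m crank '[0,0,0,0,0,0, 0,0,0,0,0,0, 0,0,0,0,0,0, 0,0,0,0,0,0, 0,0,0,0,0,0, 0,0,0,0,0,0, 0,0,0,0,0,0, 0,0,0,0,0,0]' 1 && python3 -m crank '[0,0,-0.004,0,0,0, 0,0,-0.01,0,0,0, 0,0,-0.02,0,0,0, 0,0,-0.03,0,0,0, 0,0,-0.035,0,0,0, 0,0,-0.035,0,0,0, 0,0,-0.03,0,0,0, 0,0,-0.015,0,0,0]' && python3 -m crank '[0,0,-0.02,0,0,0, 0.02,-0.02,0,0,0,0, 0.04,-0.03,0,0,0,0, 0.04,-0.03,0,0,0,0, 0.04,-0.03,0,0,0,0, 0.03,-0.02,0,0,0,0, 0.015,-0.01,0,0,0,0, 0,0,0,0,0,0]'
python3 - <<'E'
from h import *
a,d=viewer.read_camera("scene"); b,_=viewer.read_camera("top")
W=cloud("scene",d)
k=cv2.resize(np.hstack([a[170:330,290:470],b[120:280,180:360]]),None,fx=2.2,fy=2.2,interpolation=cv2.INTER_CUBIC)
cv2.imwrite("pics/c6.png",k)
E
```

```text
t: 17.4
ee_pos: [0.6117, 0.3012, 0.0227]
eef_rot: [3.141, -0.0, 3.141]
contact_force: [-2.5, -0.3, 5.2]
opening: 0.0597
grasp_force: 65.0
t: 18.2
ee_pos: [0.6119, 0.3011, 0.0218]
eef_rot: [3.142, 0.0, 3.141]
contact_force: [-0.0, 0.6, 0.7]
opening: 0.0852
grasp_force: 0.0
t: 19.0
ee_pos: [0.6133, 0.3016, 0.2058]
eef_rot: [3.139, 0.006, 3.141]
contact_force: [0.3, -0.4, -0.8]
opening: 0.0855
grasp_force: 0.0
t: 19.8
ee_pos: [0.4244, 0.1601, 0.222]
eef_rot: [-3.142, 0.001, 3.14]
contact_force: [0.3, 0.5, 0.7]
opening: 0.0853
grasp_force: 0.0
```

View pics/c6.png

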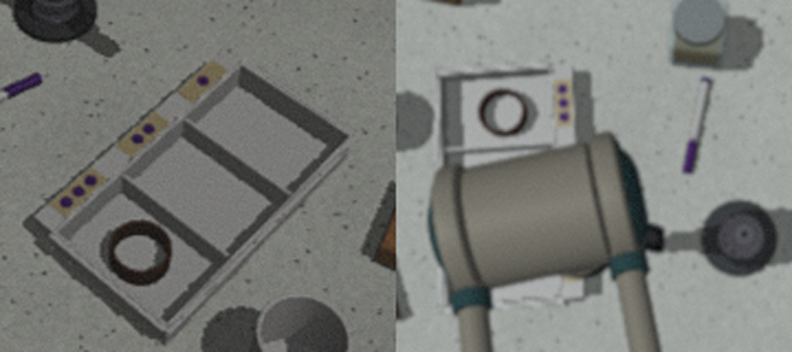

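The bangle lies flat and centred in the three-dot compartment, at (140,252) on the left and (503,112) on the right. The arm is clear of everything.

```bash
python3 -c "from workcell import workorder; print(workorder.sign_off())"
```

```text
the job is handed in; nothing more can be done
None
```

The handle-end bangle stopped on the step with three grooves (the large size) and now lies flat in the three-dot compartment; the job is handed in, but sign-off returned no verdict.

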